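Roll the clamp screw eye-up and refit its tommy bar

TASK

Roll the loose steel clamp screw along the bench, never picking it up and pressing on it only gently, until the eye through its head stands upright and the screw rests like that on its flat. Then take the tommy bar (the slim steel rod with the plain round knob) out of the pine tool block and put it, point first, down through the eye until its point stands on the bench; let go and leave the other things on the bench where they are.

Things in the scene. Friction and masses are not known exactly. Their poses are not given: they have to be found in the camera images.
- clamp: loose steel clamp screw, 160 mm long, 0.75 kg, lying level. Origin on its long axis at mid-length, 20 mm above the bench; +x along the axis to its swivel foot. By x in mm: collar 40 dia -80 to -68; eye block 28 square -68 to -44; collar 40 dia -44 to -10; thread 20 dia to +58; foot disc 40 dia to +80. The frame's roll is the foot's: it does not tell how the eye is turned, which differs each time.
- head (a point): centre of the eye block, on the long axis, 56 mm from mid-length. A 13 mm hole (eye) crosses the axis, 28 mm long; either mouth may be on top. How it is turned is not reported: look or feel. Head collars are round, radius 20, but for 14 mm flats facing the eye's two mouths: over the flats 37.4 mm high, else 40; it drops onto a flat from 20 degrees off. Starts 34 to 90 degrees off.
- tommy: tommy bar: slim plain steel rod, 10 mm diameter, 130 mm long, with a cylindrical knob (18 mm diameter, from 114 to 130 mm) at the top and a point tapering to 6 mm over the last 6 mm at the bottom. Origin at the centre of its point's end; z runs up the rod. Stands in one of the tool block's two holes. 0.09 kg.
- block: fixed pine tool block, 80 mm (x) by 150 mm (y), 45 mm high; origin at the centre of its underside. Two holes at y = -38 and +38 mm, 11 mm diameter, 35 mm deep (floor 10 mm above the bench).
- driver: nut driver standing in the block's other hole: 10 mm steel shank 55 mm long below, dark wooden handle up to 28 mm diameter above, 125 mm in all; origin at the shank's lower end, z up. A bystander: leave it.
- screwdriver: screwdriver lying on the bench, 190 mm long, black handle; origin under its middle. A bystander.
- ring: black rubber diaphragm ring, 64 mm outside, 7 mm high, lying flat; origin at the centre of its underside. A bystander.
- chestpiece: bright metal stethoscope chestpiece, 46 mm across, 26 mm high, with a short stem along its x; origin at the centre of its underside. A bystander.
Mind the look-alikes: they are no part of the job. What is shaped like the tommy but green or yellow is not meant.

How it is judged:
By the outcome, as a careful person would: the job done as asked, in the order asked, and still so for the second after the job is handed in, with the robot touching nothing.
It also fails if it takes over 72 s, if anything falls off the work surface, if the arm or the gripper's body presses on something with over 40 N, if the wrist force passes 120 N, or if a joint passes its speed limit or range.

ROBOT

A 6-joint arm with a two-finger parallel gripper is mounted at the origin on the work surface. World frame = base frame: x ahead of the robot, y to its left, z up, the work surface at z = 0. Lengths are in m, angles in rad, forces in N, time in s.
With the tool pointing down it reaches from about 0.35 to 0.85 m from the base axis. Payload 8.1 kg.
Tool frame: the origin (TCP) lies on the centre line of the jaws, within the pads' length; the fingertips stand 17 mm ahead of it and the grasp point (between the pads) lies 2 mm behind it; z points along the fingers, y is the line along which they close (so a half turn about z gives the same grasp; the last joint's range is limited). The gripper opens to 93 mm and grips with 3 to 60 N. Pads are 15 mm wide; open, the fingers measure 128 mm over their backs; the gripper's body (75 mm by 188 mm) begins 65 mm behind the grasp point.
Start: joints at [1.12, 0.13, 1.488, -0, 1.523, -0.085], TCP at [0.215, 0.56, 0.236] pointing down, gripper open.
Joint ranges: [-2.96, 2.96], [-0.89, 2.26], [0.02, 2.5], [-1.34, 4.48], [0, 2.73], [-2.66, 2.66]. Speed limits (rad/s): [2.39, 2.39, 2.79, 3.14, 3.14, 3.14].

INTERFACE

Orientations are given as a rotation vector (axis times angle).
In Python, from plant import telemetry, viewer, order gives the robot as it stands.
- The arm moves only by the tool send_rows, never from a script. Its argument "plan" is a list that holds one entry, the list of rows, each a list of 5 numbers: the closure, from -1 (fully open) to 1 (shut), then the shift along the world's x, y, z normalised to -1 to 1, where 1 is 0.2 m, then the turn about the world's z normalised to -1 to 1, where 1 is 60 degrees. A call has 1 to 20 rows; each row is the pose to reach, as a shift and turn from the pose commanded when the call began; what a row does not reach only later rows make up. A row lasts 1/12 s, in which the tool goes at most 41.7 mm and 7.16 degrees, less where a joint would pass 70% of its speed; a pose out of reach is approached as far as the arm can. A call with a number of a shift or a turn outside -1 to 1 is refused whole. A call with a gripper value outside its range is refused whole. The fingers move at their own pace and stop on an object; "force" is the grip in N (left out, the last holds). Time passes only in rows, so rows that repeat a pose let the fingers close. It gives the time, the measured TCP pose, the force, the opening and the grip force at its end, in the units of the state.
- telemetry.read_state(): the state, without advancing time (a new reading comes with each control period).
- viewer.read_camera(name): name is "scene" or "side" or "wrist"; returns (picture, depth): 480x640x3 uint8, blue, green, red; 480x640 float32, m along the optical axis (not along the pixel's ray), 0 where there is no reading.
- viewer.calibration(name): a dict with "camera_matrix" (3x3 intrinsics, pixels), "extrinsics" (4x4, takes a point from camera to world coordinates); the wrist camera has in their place "hand_eye" (4x4, takes a point from camera to tool coordinates, whose origin is the TCP and whose axes are the flange's). Camera axes: x right, y up, looking along -z (the intrinsics and any distortion apply to the point x, -y, -z); pixel columns grow to the right and rows downward; lengths in m; the calibration is good to about 2 mm. A picture is of the moment at which its call begins: read the wrist's pose just before it. calibration takes no time and is no camera call.
- order.close_job(): hands the job in; it is judged then, once.
The state is a dict: "t": time; "q": joint angles; "dq": joint speeds; "joint_torque": joint torques, N m; "tool_pos": TCP position; "orientation": TCP orientation; "force": force on the tool from outside, world axes, zero at the start; "wrist_torque": the same for the moment, N m; "opening": finger opening in m; "gripper_force": force on a finger pad.
Only numpy, scipy, OpenCV 4.12 (cv2) and the standard library are available. Lean on these libraries where they do the work, as an engineer would, in place of code of your own. Each camera call takes 0.05 s, during which the arm holds its last target. There are 200 camera calls.

## Working session

There is one attempt and no reset: what is moved stays moved. The work goes in short steps, Python scripts to look and compute and a tool call to move; the robot and the scene stay as the last step left them, time stands still between calls to the robot, and variables do not carry over. Pictures are saved under pics/ and viewed, at most 10 in all, crops included, and the job is handed in when it is done.

Besides the shell and the picture viewer there is one more tool, called after "Call:" as a command line: name --argument value ..., lists and objects as JSON in quotes. send_rows: Moves the arm, as the interface text tells. Scaled input: -1 to 1 covers 0.2 m each way for a shift and 60 degrees each way for a turn. Its arguments: {"type":"object","properties":{"plan":{"type":"array"},"force":{"type":"number"}},"required":["plan"]}

```bash
mkdir -p pics; ls; cat > h.py <<'E'
import numpy as np, cv2
from plant import telemetry, viewer, order
from scipy.spatial.transform import Rotation as R
def T(name, st=None):
    c=viewer.calibration(name); K=np.array(c["camera_matrix"])
    if name!="wrist": return K,np.array(c["extrinsics"])
    W=np.eye(4); W[:3,:3]=R.from_rotvec(st["orientation"]).as_matrix(); W[:3,3]=st["tool_pos"]
    return K,W@np.array(c["hand_eye"])
def cloud(K,E,d):
    v,u=np.mgrid[:480,:640]
    p=np.stack([(u-K[0,2])/K[0,0]*d,-(v-K[1,2])/K[1,1]*d,-d],-1)
    return p@E[:3,:3].T+E[:3,3]
def ray(K,E,u,v,z):
    r=E[:3,:3]@np.array([(u-K[0,2])/K[0,0],-(v-K[1,2])/K[1,1],-1]); o=E[:3,3]
    return o+r*(z-o[2])/r[2]
def proj(K,E,p):
    c=E[:3,:3].T@(np.asarray(p)-E[:3,3]); return K[0,0]*c[0]/-c[2]+K[0,2],K[1,1]*-c[1]/-c[2]+K[1,2]
def shot(name,tag):
    st=telemetry.read_state(); im,d=viewer.read_camera(name); K,E=T(name,st)
    cv2.imwrite(f"pics/{tag}.png",im); np.savez(f"pics/{tag}.npz",im=im,d=d,K=K,E=E); return im,d,K,E
def load(tag):
    z=np.load(f"pics/{tag}.npz"); return z["im"],z["d"],z["K"],z["E"]
E
python3 - <<'E'
from h import *
for n in("scene","side"):
    im,d,K,E=shot(n,n+"0"); print(n,K.round(1).tolist(),E.round(3).tolist(),(d>0).mean(), [k for k in viewer.calibration(n)])
print(viewer.calibration("wrist"))
s=telemetry.read_state();print(s)
a=cv2.imread("pics/scene0.png");b=cv2.imread("pics/side0.png")
cv2.imwrite("pics/both0.png",cv2.resize(np.vstack([a,b]),(450,600)) if 0 else a)
E
```

```text
pics
scene [[599.5, 0.0, 313.0], [0.0, 599.5, 240.9], [0.0, 0.0, 1.0]] [[-0.873, -0.293, 0.391, 0.971], [0.488, -0.541, 0.685, 0.81], [0.011, 0.789, 0.615, 0.749], [0.0, 0.0, 0.0, 1.0]] 0.9961165364583333 ['camera_matrix', 'extrinsics']
side [[433.1, 0.0, 321.1], [0.0, 433.1, 232.1], [0.0, 0.0, 1.0]] [[0.719, 0.362, -0.593, 0.05], [-0.695, 0.368, -0.617, -0.445], [-0.005, 0.856, 0.516, 0.443], [0.0, 0.0, 0.0, 1.0]] 0.9959895833333333 ['camera_matrix', 'extrinsics']
{'camera_matrix': array([[421.28732493,   0.        , 312.9565195 ],
       [  0.        , 421.28732493, 243.47053401],
       [  0.        ,   0.        ,   1.        ]]), 'hand_eye': array([[-4.64657460e-04,  9.64893056e-01,  2.62642676e-01,
         7.14671764e-02],
       [ 9.99999724e-01,  2.96160213e-04,  6.81132257e-04,
         3.33187364e-04],
       [ 5.79435474e-04,  2.62642920e-01, -9.64892927e-01,
        -1.49499251e-01],
       [ 0.00000000e+00,  0.00000000e+00,  0.00000000e+00,
         1.00000000e+00]])}
{'t': 0.1, 'q': array([ 1.11961496e+00,  1.31109323e-01,  1.48914523e+00, -3.04072617e-05,
        1.52299860e+00, -8.53885004e-02]), 'dq': array([-0.00037368, -0.00133873, -0.00554898, -0.00123963, -0.00044532,
       -0.00161257]), 'joint_torque': array([ 1.48172643e-03, -5.61346614e+01, -4.93091297e+01,  7.71030108e-02,
        2.91590887e-02, -1.21771222e-04]), 'tool_pos': array([0.21438794, 0.55987963, 0.23469199]), 'orientation': array([-5.71310831e-01, -3.08878949e+00,  2.52731271e-03]), 'force': array([ 0.12053585, -0.18963868, -0.01817488]), 'wrist_torque': array([ 5.15593570e-02,  2.06018422e-05, -1.84017355e-02]), 'gripper_force': 0.0, 'opening': 0.09311008871006089}
```

View pics/scene0.png

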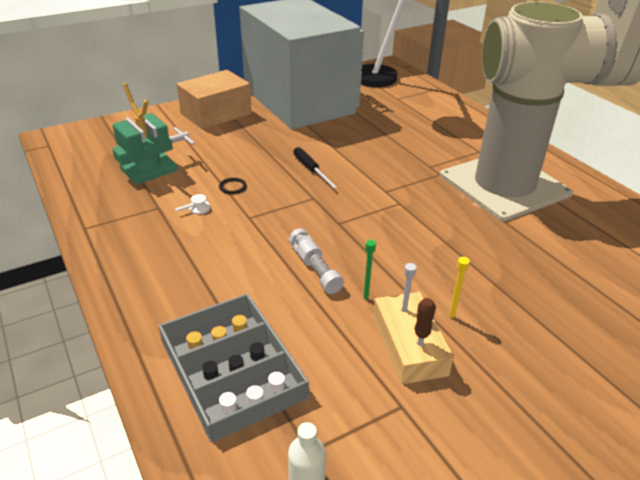

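View pics/side0.png

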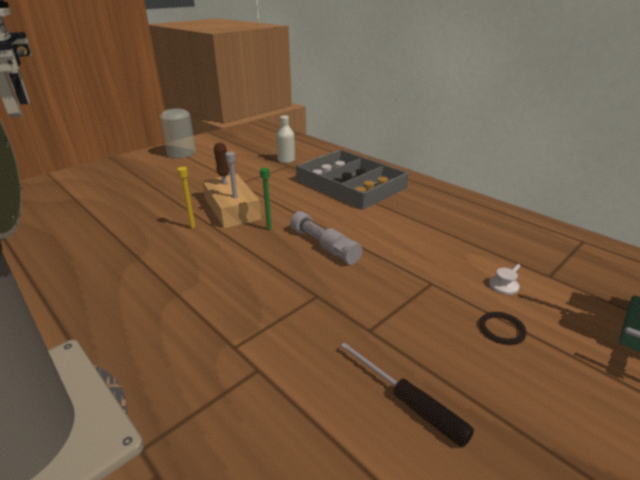

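The scene view shows the clamp from (298,238) at the head to (332,285) at the foot, and the tommy knob at (409,268) in the block with the driver at (425,310). The side view shows the clamp from (300,222) at the foot to (348,252) at the head, and the tommy knob at (231,157). The green and yellow rods stand on either side of the block.

```bash
python3 - <<'E'
from h import *
for tag,pts in (("scene0",dict(head=(298,238),foot=(333,285),knob=(410,268),rod=(407,300),drv=(427,304),green=(371,244),gbase=(367,297),yel=(463,262),ybase=(455,316),ring=(233,186),chest=(200,203),sd1=(300,152),sd2=(333,187),blk=(390,310),blk2=(430,372))),
   ("side0",dict(head=(348,250),foot=(301,223),knob=(231,157),rod=(234,185),drv=(221,150),green=(265,173),yel=(183,173)))):
    im,d,K,E=load(tag); P=cloud(K,E,d)
    print(tag)
    for k,(u,v) in pts.items(): print(k,P[v,u].round(3))
    c=P.reshape(-1,3)
    # clamp points: near segment head-foot
    a=(0.02 if tag=="x" else 0)
    box=(P[...,2]>0.006)&(P[...,2]<0.06)
    if tag=="scene0": h=P[238,298];f=P[285,333]
    m=box&(np.linalg.norm(P[...,:2]-((h+f)/2)[:2],axis=-1)<0.095)
    q=P[m]; xy=q[:,:2]; mu=xy.mean(0); w=np.linalg.svd(xy-mu)[2][0] if len(xy)<20000 else 0
    s=(xy-mu)@w; n=(xy-mu)@[-w[1],w[0]]
    print(len(q),mu,w,s.min(),s.max())
    for lo in np.arange(-.1,.1,.008):
        k=(s>=lo)&(s<lo+.008)
        if k.sum()>3: print(round(lo,3),(mu+w*(lo+.004)).round(3),n[k].min().round(3),n[k].max().round(3),q[k,2].max().round(4),k.sum())
    bm=(P[...,2]>0.04)&(P[...,2]<0.05)&(np.abs(P[...,0]-.45)<.3)
E
```

```text
scene0
head [ 0.539 -0.007  0.035]
foot [0.539 0.128 0.019]
knob [0.485 0.265 0.141]
rod [0.48  0.263 0.069]
drv [0.506 0.337 0.133]
green [0.497 0.174 0.13 ]
gbase [0.493 0.171 0.005]
yel [0.393 0.285 0.131]
ybase [0.382 0.283 0.001]
ring [ 0.556 -0.291 -0.001]
chest [ 0.657 -0.231  0.021]
sd1 [ 0.368 -0.317  0.025]
sd2 [ 0.368 -0.16   0.013]
blk [0.503 0.251 0.045]
blk2 [0.508 0.371 0.017]
1291 [0.53834046 0.0566307 ] [0.03655847 0.99933152] -0.08993545319512067 0.0752210178613123
-0.092 [ 0.535 -0.031] -0.014 0.02 0.04 34
-0.084 [ 0.535 -0.023] -0.015 0.023 0.0409 74
-0.076 [ 0.536 -0.015] -0.013 0.023 0.0415 87
-0.068 [ 0.536 -0.007] -0.012 0.025 0.0386 46
-0.06 [0.536 0.001] -0.013 0.021 0.0378 18
-0.052 [0.537 0.009] -0.015 0.018 0.0413 55
-0.044 [0.537 0.017] -0.015 0.023 0.0415 61
-0.036 [0.537 0.025] -0.015 0.02 0.0408 61
-0.028 [0.537 0.033] -0.015 0.023 0.042 74
-0.02 [0.538 0.041] -0.015 0.025 0.0409 137
-0.012 [0.538 0.049] -0.006 0.013 0.033 37
-0.004 [0.538 0.057] -0.007 0.013 0.0317 37
0.004 [0.539 0.065] -0.006 0.011 0.033 35
0.012 [0.539 0.073] -0.007 0.012 0.0321 3
[... 791 characters left out ...]
9 62
-0.06 [0.525 0.09 ] -0.002 0.016 0.0307 34
-0.052 [0.525 0.082] -0.004 0.013 0.0303 36
-0.044 [0.525 0.074] -0.003 0.017 0.0301 37
-0.036 [0.524 0.066] -0.004 0.012 0.0303 36
-0.028 [0.524 0.058] -0.004 0.013 0.0306 40
-0.02 [0.524 0.05 ] -0.004 0.014 0.03 33
-0.012 [0.523 0.042] -0.011 0.0 0.0273 4
-0.004 [0.523 0.034] -0.014 0.019 0.0399 71
0.004 [0.523 0.026] -0.013 0.019 0.0394 74
0.012 [0.523 0.018] -0.013 0.019 0.0398 77
0.02 [0.522 0.01 ] -0.015 0.019 0.0399 73
0.028 [0.522 0.002] -0.014 0.02 0.0398 106
0.036 [ 0.522 -0.006] -0.012 0.013 0.0373 71
0.044 [ 0.522 -0.014] -0.012 0.014 0.0378 54
0.052 [ 0.521 -0.022] -0.015 0.017 0.0395 65
0.06 [ 0.521 -0.03 ] -0.015 0.025 0.0394 218
```

Call:
send_rows --plan '[[[-1,0.15,-0.2,0,-0.1],[-1,0.3,-0.4,0,-0.2],[-1,0.45,-0.6,0,-0.3],[-1,0.6,-0.8,0,-0.4],[-1,0.75,-1,0,-0.5],[-1,0.75,-1,0,-0.58],[-1,0.75,-1,0,-0.58]]]'

```text
t: 0.68
tool_pos: [0.3683, 0.3549, 0.2353]
orientation: [1.483, 2.767, -0.003]
force: [0.3, 0.4, -0.1]
opening: 0.0927
gripper_force: 0.0
```

Call:
send_rows --plan '[[[-1,0.15,-0.2,0,-0.1],[-1,0.3,-0.4,0,-0.2],[-1,0.45,-0.6,0,-0.3],[-1,0.6,-0.8,0,-0.4],[-1,0.75,-1,0,-0.5],[-1,0.82,-1,0,-0.57],[-1,0.82,-1,0,-0.57]]]'

```text
t: 1.27
tool_pos: [0.5315, 0.1562, 0.2351]
orientation: [2.228, 2.212, -0.001]
force: [1.1, 0.3, 1.0]
opening: 0.0931
gripper_force: 0.0
```

Call:
send_rows --plan '[[[-1,0,-0.2,0,0],[-1,0,-0.4,0,0],[-1,0,-0.6,-0.1,0],[-1,0,-0.8,-0.3,0],[-1,0,-0.82,-0.5,0],[-1,0,-0.82,-0.5,0],[-1,0,-0.82,-0.5,0],[-1,0,-0.82,-0.5,0],[-1,0,-0.82,-0.5,0]]]'

```text
t: 2.02
tool_pos: [0.5299, -0.0023, 0.1379]
orientation: [2.218, 2.223, 0.003]
force: [-0.4, -0.5, 0.5]
opening: 0.093
gripper_force: 0.0
```

```bash
python3 - <<'E'
from h import *
s=telemetry.read_state();print(s["t"],s["tool_pos"],s["orientation"])
im,d,K,E=shot("wrist","w1"); print(E.round(3).tolist())
print(proj(K,E,[.53,-.008,.02]))
cv2.imwrite("pics/w1c.png",im)
E
```

```text
2.0167 [ 0.52991822 -0.00233629  0.13785003] [2.21752194 2.22300249 0.00311087]
[[1.0, -0.001, -0.003, 0.531], [0.002, 0.965, 0.263, 0.07], [0.003, -0.263, 0.965, 0.287], [0.0, 0.0, 0.0, 1.0]]
(np.float64(310.754799921497), np.float64(251.29591700815217))
```

View pics/w1c.png

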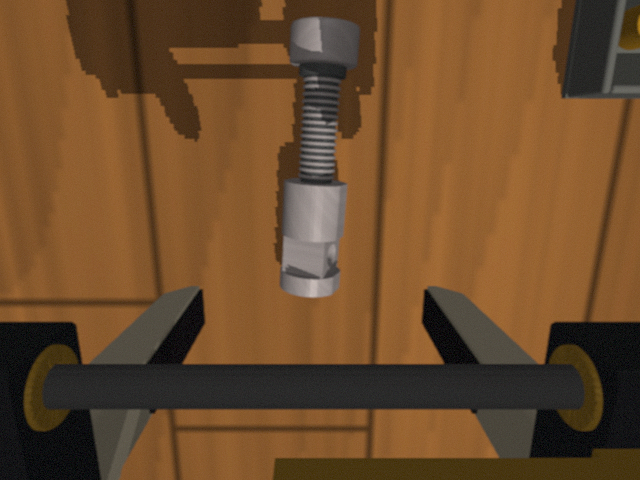

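The wrist view shows the clamp pointing up the image (+y): foot at (325,45), head block at (310,255). The mouth of the eye seems to be on its narrow right (+x) face, near (333,255). I'll enlarge that part.

```bash
python3 - <<'E'
from h import *
im,d,K,E=load("w1")
c=im[170:305,250:370]; cv2.imwrite("pics/w1z.png",cv2.resize(c,None,fx=4.4,fy=4.4,interpolation=cv2.INTER_CUBIC))
P=cloud(K,E,d)
for v in (190,205,220,232,245,250,255,260,265,280,285):
    m=P[v,:,2]>.008; m[:265]=0; m[365:]=0; u=np.where(m)[0]
    print(v,u.min(),u.max(),P[v,u.min(),:2].round(4),P[v,u.max(),:2].round(4),[ (int(x),(P[v,x,[0,2]]*1000).round(1).tolist()) for x in u[::6]] if v in(220,250,260) else '')
for v in (30,40,50):
    m=P[v,:,2]>.008; m[:265]=0; m[380:]=0; u=np.where(m)[0]; print(v,P[v,u.min()].round(4),P[v,u.max()].round(4),P[v,u,2].max())
E
```

```text
190 283 346 [0.5126 0.0331] [0.5523 0.0327] 
205 283 344 [0.5125 0.0238] [0.5512 0.0233] 
220 282 343 [0.5117 0.014 ] [0.5508 0.0135] [(282, [511.7, 24.4]), (288, [516.0, 32.9]), (294, [519.9, 37.3]), (300, [523.5, 38.3]), (306, [527.2, 39.0]), (312, [530.8, 40.4]), (318, [534.4, 39.9]), (324, [538.0, 39.1]), (330, [541.7, 38.1]), (336, [545.5, 34.9]), (342, [549.8, 25.4])]
232 281 342 [0.5107 0.0055] [0.5502 0.0057] 
245 283 337 [ 0.5124 -0.0013] [ 0.5476 -0.0051] 
250 283 337 [ 0.5122 -0.0048] [ 0.5476 -0.0085] [(283, [512.2, 28.0]), (289, [516.2, 29.6]), (295, [520.1, 31.5]), (301, [523.9, 34.0]), (307, [527.7, 34.7]), (313, [531.4, 36.5]), (319, [535.1, 37.4]), (325, [538.8, 37.4]), (331, [543.4, 19.2]), (337, [547.6, 15.2])]
255 282 337 [ 0.5115 -0.0084] [ 0.5478 -0.0127] 
260 282 336 [ 0.5115 -0.0114] [ 0.5472 -0.0161] [(282, [511.5, 28.4]), (288, [515.5, 30.0]), (294, [519.4, 31.1]), (300, [523.3, 33.7]), (306, [527.0, 34.3]), (312, [530.8, 36.8]), (318, [534.5, 38.6]), (324, [538.3, 37.5]), (330, [542.7, 22.0]), (336, [547.2, 13.5])]
265 282 336 [ 0.5115 -0.0146] [ 0.5473 -0.02  ] 
280 279 338 [ 0.5088 -0.0275] [ 0.5482 -0.0271] 
285 279 338 [ 0.5089 -0.03  ] [ 0.5484 -0.0314] 
30 [0.518  0.1249 0.0216] [0.5567 0.1242 0.0254] 0.04136131165307819
40 [0.518  0.1193 0.0232] [0.5306 0.0702 0.2874] 0.2873628178253762
50 [0.5173 0.1144 0.021 ] [0.5566 0.1141 0.0234] 0.2873628178253762
```

View pics/w1z.png

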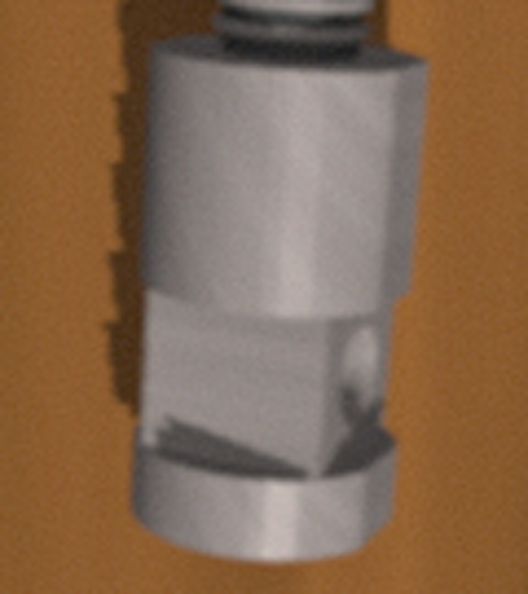

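The enlarged crop shows the mouth of the eye on the lower right (+x) face, at crop (362,360). The plain face rises about 19° toward +x, so the eye is about 71° off upright. I need to roll the screw about 25 mm toward −x. I'll cage the middle collar between the fingers, then push slowly.

Call:
send_rows --plan '[[[-1,0.01,0.16,0,-0.057],[-1,0.01,0.16,-0.2,-0.057],[-1,0.01,0.16,-0.4,-0.057],[-1,0.01,0.16,-0.5,-0.057],[-1,0.01,0.16,-0.54,-0.057],[-1,0.01,0.16,-0.54,-0.057],[-0.1,0.01,0.16,-0.54,-0.057],[-0.1,0.01,0.16,-0.54,-0.057],[-0.1,0.01,0.16,-0.54,-0.057],[-0.1,0.01,0.16,-0.54,-0.057],[-0.1,0.01,0.16,-0.54,-0.057]]]' --force 5

```text
t: 2.98
tool_pos: [0.5316, 0.0282, 0.0289]
orientation: [2.285, 2.154, 0.002]
force: [-0.3, 0.1, -0.9]
opening: 0.0643
gripper_force: 0.0
```

```bash
python3 - <<'E'
from h import *
im,d,K,E=shot("wrist","w2");P=cloud(K,E,d)
s=telemetry.read_state();print(s["tool_pos"],s["opening"],s["force"])
for y in (.01,.05,.07,.12):
    m=(abs(P[...,1]-y)<.004)&(P[...,2]>.008)&(P[...,2]<.05)&(abs(P[...,0]-.53)<.05)
    x=P[m][:,0]; print(y,x.min() if len(x) else 0,x.max() if len(x) else 0,len(x))
E
```

```text
[0.53124945 0.0281991  0.02855833] 0.060255332173768175 [ 0.09643517  0.18692664 -0.96115923]
0.01 0.5113049258754876 0.5509771015752969 143
0.05 0.5220012294989189 0.5446444583161515 1149
0.07 0.5233499932388664 0.5456571541524227 1250
0.12 0.5173895126622345 0.5575649848018464 3169
```

Call:
send_rows --plan '[[[-0.1,0,0,0,0],[-0.1,-0.01,0.001,0,0],[-0.1,-0.02,0.001,0,0],[-0.1,-0.03,0.002,0,0],[-0.1,-0.04,0.002,0,0],[-0.1,-0.05,0.003,0,0],[-0.1,-0.06,0.004,0,0],[-0.1,-0.07,0.004,0,0],[-0.1,-0.08,0.005,0,0],[-0.1,-0.09,0.006,0,0],[-0.1,-0.1,0.006,0,0],[-0.1,-0.11,0.007,0,0],[-0.1,-0.12,0.007,0,0],[-0.1,-0.125,0.0075,0,0],[-0.1,-0.125,0.0075,0,0],[-0.1,-0.125,0.0075,0,0]]]'

```text
t: 4.37
tool_pos: [0.5055, 0.0298, 0.0276]
orientation: [-2.286, -2.155, 0.0]
force: [0.7, 0.1, 0.0]
opening: 0.0513
gripper_force: 0.0
```

```bash
python3 - <<'E'
from h import *
im,d,K,E=shot("wrist","w3");P=cloud(K,E,d)
s=telemetry.read_state();print(s["tool_pos"],s["opening"],s["force"])
for y in (.01,.05,.07,.12):
    m=(abs(P[...,1]-y)<.004)&(P[...,2]>.008)&(P[...,2]<.05)&(abs(P[...,0]-.51)<.04)
    x=P[m][:,0]; print(y,x.min() if len(x) else 0,x.max() if len(x) else 0,len(x))
im,d,K,E=shot("side","s3"); u,v=map(int,proj(K,E,[.5,0,.03])); print(u,v)
cv2.imwrite("pics/s3z.png",cv2.resize(im[v-60:v+60,u-70:u+70],None,fx=5,fy=5,interpolation=cv2.INTER_CUBIC))
E
```

```text
[0.50555379 0.02983479 0.02759848] 0.05120694422247517 [0.20377024 0.18998798 0.21236495]
0.01 0.4888523801345248 0.5275632470628303 43
0.05 0.4994331949775569 0.5216871171105689 1145
0.07 0.500506664748809 0.5228376393637565 1242
0.12 0.4943442123859215 0.5347431276379699 3195
330 247
```

Call:
send_rows --plan '[[[-1,0,0,0,0],[-1,0,0,0,0],[-1,0,0,0,0],[-1,0,0,0.1,0],[-1,0,0,0.3,0],[-1,0,-0.1,0.5,0],[-1,0,-0.175,0.5,0],[-1,0,-0.175,0.5,0],[-1,0,-0.175,0.5,0],[-1,0,-0.175,0.5,0]]]'

```text
t: 5.3
tool_pos: [0.5047, -0.0048, 0.1264]
orientation: [-2.285, -2.153, 0.002]
force: [0.6, -0.0, -0.4]
opening: 0.0931
gripper_force: 0.0
```

```bash
python3 - <<'E'
from h import *
im,d,K,E=shot("wrist","w4");P=cloud(K,E,d)
s=telemetry.read_state();print(s["tool_pos"],s["orientation"],s["force"])
u,v=map(int,proj(K,E,[.506,-.01,.03])); print(u,v)
cv2.imwrite("pics/w4z.png",cv2.resize(im[v-60:v+60,u-70:u+70],None,fx=5,fy=5,interpolation=cv2.INTER_CUBIC))
for vv in range(v-30,v+31,6):
    w=np.where((P[vv,u-50:u+50,2]>.008))[0]+u-50
    print(vv,P[vv,w.min(),:2].round(4),P[vv,w.max(),:2].round(4),[(P[vv,x,[0,2]]*1000).round(1).tolist() for x in w[2:-1:8]])
E
```

```text
[ 0.50452549 -0.00456573  0.12609863] [-2.28433817e+00 -2.15343702e+00  2.28045107e-03] [1.22240643 0.28795563 0.18990632]
313 260
230 [0.4881 0.0089] [0.5268 0.0061] [[489.7, 28.1], [494.9, 35.1], [499.7, 37.5], [504.4, 37.9], [509.0, 38.7], [513.7, 37.2], [518.4, 36.3], [523.3, 31.5]]
236 [0.4901 0.0063] [0.5238 0.0045] [[491.4, 30.7], [496.5, 35.9], [501.2, 37.2], [505.9, 38.9], [510.6, 38.5], [515.2, 38.3], [520.0, 35.4]]
242 [0.5106 0.0675] [0.5205 0.0017] [[493.7, 33.0], [498.5, 34.2], [503.2, 33.0], [508.0, 32.8], [512.8, 33.0], [517.5, 33.3]]
248 [0.5106 0.0675] [ 0.5203 -0.0017] [[494.0, 33.5], [498.8, 34.1], [510.8, 33.7], [515.6, 32.1]]
254 [0.5106 0.0675] [ 0.5201 -0.0055] [[493.8, 33.6], [498.5, 32.6], [502.6, 9.3], [512.5, 20.4], [517.2, 32.3]]
260 [ 0.4928 -0.0081] [ 0.52   -0.0094] [[494.1, 33.6], [498.9, 32.6], [503.4, 20.5], [508.4, 19.3], [513.4, 32.7], [518.2, 32.7]]
266 [ 0.4866 -0.0177] [ 0.525  -0.0196] [[487.9, 13.6], [494.4, 33.3], [499.2, 32.9], [504.0, 31.4], [508.9, 32.5], [513.8, 33.9], [518.6, 33.1], [524.4, 16.0]]
272 [ 0.4865 -0.0185] [ 0.525  -0.0207] [[488.1, 26.7], [493.5, 33.1], [498.4, 33.0], [503.3, 33.5], [508.1, 33.0], [513.0, 33.3], [517.8, 33.3], [523.0, 26.6]]
278 [ 0.4862 -0.0225] [ 0.5248 -0.0245] [[487.8, 27.4], [493.3, 33.8], [498.4, 38.4], [503.1, 37.1], [507.9, 37.5], [512.7, 36.9], [517.6, 35.3], [522.8, 28.3]]
284 [ 0.4858 -0.0271] [ 0.5247 -0.0289] [[487.6, 27.9], [493.1, 34.8], [498.1, 37.7], [502.9, 37.6], [507.7, 37.5], [512.5, 37.6], [517.4, 36.3], [522.6, 29.0]]
290 [ 0.4873 -0.0288] [ 0.5231 -0.0312] [[488.7, 29.9], [494.1, 35.7], [499.1, 38.0], [503.9, 37.8], [508.7, 38.4], [513.5, 37.7], [518.5, 33.5]]
```

View pics/w4z.png

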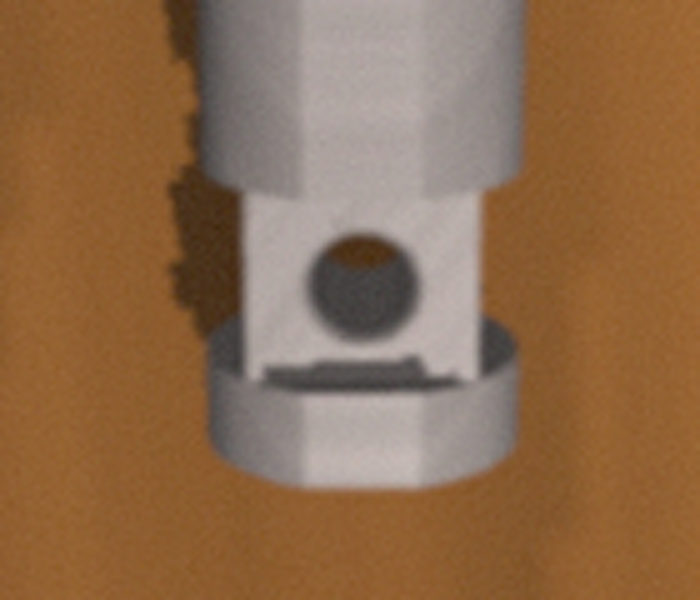

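The crop shows a round eye centred at crop (364,287) on a level top face at z ≈ 33 mm, so the screw now rests on its flat with the eye upright. Next I'll go over the tommy.

Call:
send_rows --plan '[[[-1,0,0,0.2,0],[-1,0,0,0.4,0],[-1,0,0,0.6,0],[-1,-0.03,0.2,0.6,0],[-1,-0.06,0.4,0.6,0],[-1,-0.1,0.6,0.6,0],[-1,-0.12,0.8,0.6,0],[-1,-0.12,1,0.6,0],[-1,-0.12,1,0.6,0],[-1,-0.12,1,0.6,0],[-1,-0.12,1,0.6,0],[-1,-0.12,1,0.6,0]]]'

```text
t: 6.35
tool_pos: [0.4813, 0.194, 0.2467]
orientation: [-2.286, -2.154, 0.003]
force: [0.1, -0.0, -0.1]
opening: 0.0931
gripper_force: 0.0
```

```bash
python3 - <<'E'
from h import *
im,d,K,E=load("w4"); print("eye",ray(K,E,315.4,257,.033), "scaled px check",proj(K,E,ray(K,E,315.4,257,.033)))
s=telemetry.read_state();print(s["tool_pos"],s["orientation"])
im,d,K,E=shot("wrist","w5");P=cloud(K,E,d)
m=((P[...,2]>.12)&(P[...,2]<.155)).astype(np.uint8)
n,l,st,c=cv2.connectedComponentsWithStats(m)
for i in range(1,n):
    if st[i,4]>30:
        q=P[l==i]; print(st[i],c[i].round(1),np.median(q,0).round(4),q.min(0).round(4),q.max(0).round(4),np.median(im[l==i],0))
E
```

```text
eye [ 0.50708367 -0.00693903  0.033     ] scaled px check (np.float64(315.4), np.float64(257.0))
[0.481301   0.19401852 0.24673862] [-2.28623455 -2.15409743  0.0026676 ]
[ 312    0   47   38 1486] [335.   16.2] [0.5027 0.3268 0.1335] [0.49   0.3178 0.1202] [0.5167 0.3376 0.1378] [10.  19.5 35. ]
[294 129  29  30 702] [308.  143.4] [0.4833 0.2581 0.1404] [0.4748 0.2495 0.1383] [0.4917 0.2665 0.1423] [152. 155. 165.]
```

View pics/w5.png

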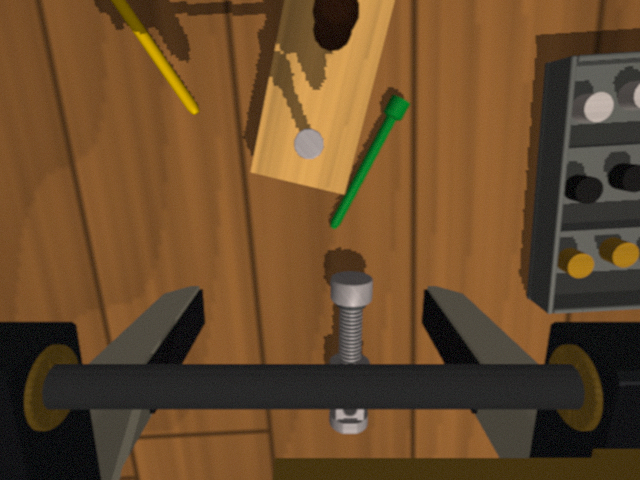

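The wrist view shows the tommy knob at (308,143), the driver at (335,20), the green rod from (335,222) to (400,100) and the screw's eye near (350,410).

Call:
send_rows --plan '[[[-0.2,0,0.15,0,0],[-0.2,0.01,0.32,0,0],[-0.2,0.01,0.32,0,0],[-0.2,0.01,0.32,0,0],[-0.2,0.01,0.32,0,0],[-0.2,0.01,0.32,0,0]]]'

```text
t: 6.9
tool_pos: [0.4839, 0.2574, 0.2476]
orientation: [2.288, 2.153, -0.001]
force: [0.3, -0.7, -0.2]
opening: 0.0583
gripper_force: 0.0
```

```bash
python3 - <<'E'
from h import *
im,d,K,E=load("w5");P=cloud(K,E,d); print("green",P[101,399].round(3),P[218,337].round(3),P[160,370].round(3),"yel",P[108,193].round(3),P[40,145].round(3))
s=telemetry.read_state();print(s["tool_pos"],s["orientation"],s["opening"])
im,d,K,E=shot("wrist","w6");P=cloud(K,E,d)
for lo,hi in((.132,.155),(.055,.11),(.04,.05),(.1,.135)):
    m=((P[...,2]>lo)&(P[...,2]<hi)); m[300:]=0
    n,l,st,c=cv2.connectedComponentsWithStats(m.astype(np.uint8))
    for i in range(1,n):
        if st[i,4]>30:
            q=P[l==i]; print(lo,st[i],c[i].round(1),np.median(q,0).round(4),q.min(0).round(4),q.max(0).round(4),np.median(im[l==i],0))
E
```

```text
green [0.561 0.285 0.017] [0.504 0.184 0.01 ] [0.536 0.236 0.012] yel [0.383 0.29  0.01 ] [0.351 0.346 0.013]
[0.48389053 0.25743527 0.24755495] [ 2.28753368e+00  2.15291094e+00 -6.23278159e-04] 0.05833975525505577
0.132 [318 105  36  38 980] [335.9 123.8] [0.5034 0.3317 0.135 ] [0.4927 0.321  0.132 ] [0.514  0.3426 0.1374] [16. 28. 49.]
0.132 [297 230  27  30 648] [309.9 244.9] [0.4832 0.2592 0.1403] [0.4749 0.2495 0.1321] [0.4918 0.267  0.1422] [164. 168. 179.]
0.055 [303 213  14  17 175] [309.1 221.1] [0.4825 0.2626 0.0842] [0.4777 0.2596 0.0552] [0.4875 0.2635 0.108 ] [65. 66. 70.]
0.04 [  254    65   137   202 15337] [319.2 164.9] [0.492  0.2985 0.0455] [0.4327 0.2123 0.0401] [0.552  0.3784 0.0498] [ 83. 158. 213.]
0.04 [566 134  74  10 249] [603.  138.9] [0.7263 0.3071 0.0407] [0.6965 0.3049 0.04  ] [0.7565 0.3096 0.0428] [ 95. 101. 102.]
0.04 [553 139  12  73 263] [558.2 174.9] [0.6928 0.2798 0.0407] [0.6899 0.2488 0.04  ] [0.6953 0.3092 0.0423] [ 93. 100. 100.]
0.04 [545 212  13  88 302] [550.9 254.7] [0.6927 0.2108 0.0406] [0.6899 0.1672 0.04  ] [0.695  0.2481 0.043 ] [ 98. 105. 107.]
0.1 [313 101  44  46 953] [334.6 124. ] [0.5025 0.3317 0.1311] [0.4897 0.3183 0.1228] [0.5165 0.3453 0.135 ] [16. 28. 48.]
0.1 [297 225  27  16 121] [309.7 230.8] [0.4833 0.2649 0.1289] [0.4748 0.2599 0.1001] [0.4919 0.267  0.1349] [65. 67. 72.]
```

```bash
python3 - <<'E'
from h import *
def f(im,d,K,E,t):
    P=cloud(K,E,d); hsv=cv2.cvtColor(im,cv2.COLOR_BGR2HSV)
    for nm,lo,hi in(("green",(50,150,40),(75,255,255)),("yellow",(25,200,120),(32,255,255))):
        m=cv2.inRange(hsv,lo,hi); n,l,st,c=cv2.connectedComponentsWithStats(m)
        for i in range(1,n):
            if st[i,4]>40: q=P[l==i]; print(t,nm,st[i],q[q[:,2].argmin()].round(3),q[q[:,2].argmax()].round(3))
for t in("scene0","side0","s3","w5"): f(*load(t),t)
f(*shot("scene","c7"),"c7")
E
```

```text
scene0 green [365 241  10  58 204] [ 0.493  0.168 -0.   ] [0.494 0.178 0.132]
scene0 yellow [459 257  10   7  54] [0.389 0.286 0.128] [0.393 0.282 0.133]
w5 green [ 331   95   78  134 1547] [ 0.567  0.288 -0.   ] [0.487 0.267 0.396]
c7 green [365 300  10  56 255] [0.564 0.288 0.004] [0.971 0.81  0.749]
c7 yellow [457 316  76  30 304] [0.37  0.313 0.006] [0.971 0.81  0.749]
```

View pics/c7.png

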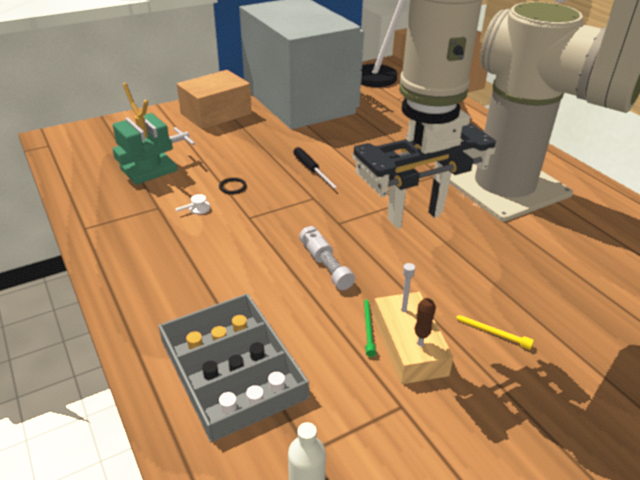

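The scene view shows the green and yellow rods now lying on the bench, at (370,330) and (495,332). They fell without any contact showing in the force readings; neither could have stood stably on its point. The tommy still stands in the block with its knob at (408,270). I'll grasp it.

Call:
send_rows --plan '[[[-0.2,-0.004,0.005,-0.15,0],[-0.2,-0.004,0.005,-0.3,0],[-0.2,-0.004,0.005,-0.45,0],[-0.2,-0.004,0.005,-0.6,0],[-0.2,-0.004,0.005,-0.7,0],[-0.2,-0.004,0.005,-0.75,0],[-0.2,-0.004,0.005,-0.75,0],[0,-0.004,0.005,-0.75,0],[0.3,-0.004,0.005,-0.75,0],[0.6,-0.004,0.005,-0.75,0],[1,-0.004,0.005,-0.75,0],[1,-0.004,0.005,-0.75,0],[1,-0.004,0.005,-0.75,0],[1,-0.004,0.005,-0.75,0],[1,-0.004,0.005,-0.75,0],[1,-0.004,0.005,-0.75,0],[1,-0.004,0.005,-0.75,0],[1,-0.004,0.005,-0.75,0]]]' --force 20

```text
t: 8.5
tool_pos: [0.4831, 0.26, 0.098]
orientation: [2.286, 2.155, 0.001]
force: [-0.5, -0.1, 5.1]
opening: 0.0176
gripper_force: 20.0
```

Call:
send_rows --plan '[[[1,0,0,0,0],[1,0,0,0,0],[1,0,0,0,0]]]'

```text
t: 8.75
tool_pos: [0.4831, 0.2599, 0.098]
orientation: [2.286, 2.155, 0.001]
force: [-0.9, 0.3, 5.6]
opening: 0.0175
gripper_force: 20.0
```

```bash
python3 - <<'E'
from h import *
im,d,K,E=shot("wrist","w8");P=cloud(K,E,d)
im2,d2,K2,E2=shot("side","s8"); u,v=map(int,proj(K2,E2,[.483,.26,.1])); print(u,v)
a=cv2.resize(im2[v-60:v+60,u-70:u+70],(560,480),interpolation=cv2.INTER_CUBIC)
u,v=map(int,proj(K,E,[.483,.26,.1])); print(u,v)
cv2.imwrite("pics/m8.png",np.hstack([a[:,140:460],im[:,160:480]]))
E
```

```text
232 170
309 324
```

View pics/m8.png

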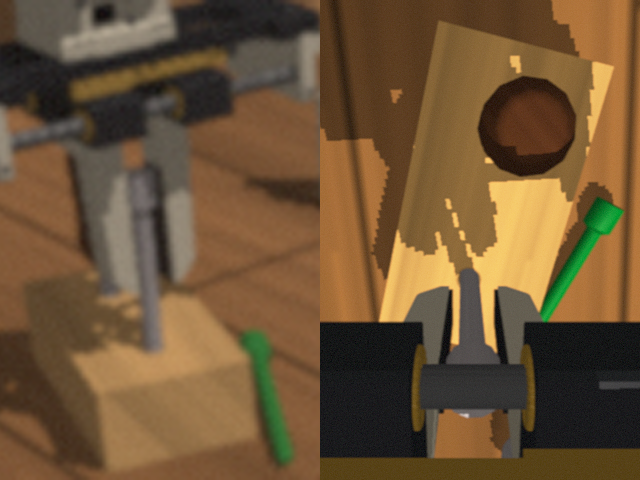

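The crops show the fingers' upper part stopped on the knob (side crop (145,180)), not on the rod, at the pads' edge. I'll open, rise 32 mm and grip the knob squarely at mid-pad, so the rod hangs straight.

Call:
send_rows --plan '[[[-0.2,0,0,0,0],[-0.2,0,0,0,0],[-0.2,0,0,0,0],[-0.2,0,0,0,0],[-0.2,0,0,0,0],[-0.2,0,-0.005,0.08,0],[-0.2,0,-0.005,0.16,0],[-0.2,0,-0.005,0.16,0],[0.5,0,-0.005,0.16,0],[1,0,-0.005,0.16,0],[1,0,-0.005,0.16,0],[1,0,-0.005,0.16,0],[1,0,-0.005,0.16,0],[1,0,-0.005,0.16,0],[1,0,-0.005,0.16,0],[1,0,-0.005,0.16,0]]]' --force 30

```text
t: 10.18
tool_pos: [0.4825, 0.2587, 0.1293]
orientation: [-2.286, -2.155, 0.001]
force: [0.0, -0.8, -0.6]
opening: 0.0167
gripper_force: 30.0
```

Call:
send_rows --plan '[[[1,0,0,0.03,0],[1,0,0,0.08,0],[1,0,0,0.15,0],[1,0,0,0.22,0],[1,0,0,0.3,0],[1,0,0,0.35,0],[1,0,0,0.35,0],[1,0,0,0.35,0]]]'

```text
t: 10.85
tool_pos: [0.4834, 0.2591, 0.2007]
orientation: [2.285, 2.154, 0.003]
force: [-0.8, -0.3, -1.1]
opening: 0.0171
gripper_force: 30.0
```

```bash
python3 - <<'E'
from h import *
s=telemetry.read_state();print(s["tool_pos"],s["orientation"],s["opening"],s["force"])
im,d,K,E=shot("wrist","w9");P=cloud(K,E,d); g=s["tool_pos"]
w=(P-g); m=(np.abs(w[...,0])<.02)&(w[...,1]>-.03)&(w[...,1]<.04)&(P[...,2]<.2)&(P[...,2]>.06)
q=P[m];print(len(q))
for z in np.arange(.06,.2,.01):
    k=(abs(q[:,2]-z)<.005)
    if k.sum()>3: print(round(z,2),k.sum(),q[k].min(0).round(4),q[k].max(0).round(4))
for n in("scene","side"): shot(n,n+"9")
for t in("scene9","side9"):
    im,d,K,E=load(t);P=cloud(K,E,d); w=P-g
    m=(np.hypot(w[...,0],w[...,1])<.03)&(P[...,2]<g[2]-.02)&(P[...,2]>.055); q=P[m]
    for z in np.arange(.06,.2,.02):
        k=(abs(q[:,2]-z)<.01)
        if k.sum()>3: print(t,round(z,2),k.sum(),q[k].mean(0).round(4),q[k,2].min().round(3))
E
```

```text
[0.48339187 0.25906571 0.20065797] [2.2854032  2.15448092 0.00308914] 0.017113312048391185 [-0.75259236 -0.25818082 -1.09212858]
2063
0.09 39 [0.4786 0.2612 0.0875] [0.4875 0.2645 0.095 ]
0.1 66 [0.4788 0.2605 0.095 ] [0.488  0.2646 0.105 ]
0.11 72 [0.4789 0.2603 0.1051] [0.4879 0.2645 0.1147]
0.12 79 [0.4786 0.2603 0.115 ] [0.4882 0.2646 0.125 ]
0.13 101 [0.4788 0.2603 0.1251] [0.4882 0.2644 0.135 ]
0.14 100 [0.479  0.2606 0.135 ] [0.4885 0.2645 0.1449]
0.15 120 [0.4792 0.2603 0.145 ] [0.4884 0.2643 0.1549]
0.16 144 [0.4791 0.2602 0.155 ] [0.4887 0.2644 0.1649]
0.17 159 [0.4792 0.2604 0.1651] [0.4888 0.2643 0.175 ]
0.18 214 [0.4714 0.2603 0.1751] [0.5002 0.269  0.185 ]
0.19 526 [0.4635 0.2579 0.185 ] [0.5034 0.2695 0.195 ]
0.2 443 [0.4634 0.2609 0.195 ] [0.5033 0.2698 0.2   ]
scene9 0.08 20 [0.4839 0.2621 0.0864] 0.08
scene9 0.1 56 [0.4846 0.2623 0.1002] 0.09
scene9 0.12 62 [0.4852 0.2624 0.1202] 0.111
scene9 0.14 61 [0.4851 0.2621 0.1401] 0.13
scene9 0.16 65 [0.485  0.2619 0.1598] 0.15
scene9 0.18 28 [0.4853 0.2626 0.175 ] 0.17
side9 0.08 21 [0.4783 0.2553 0.0847] 0.079
side9 0.1 46 [0.478  0.2547 0.1001] 0.09
side9 0.12 47 [0.4784 0.2549 0.1201] 0.11
side9 0.14 51 [0.4787 0.2549 0.1399] 0.13
side9 0.16 51 [0.4791 0.255  0.1601] 0.15
side9 0.18 29 [0.4797 0.2543 0.1755] 0.17
```

Call:
send_rows --plan '[[[1,0.02,-0.1,0,0],[1,0.04,-0.25,0,0],[1,0.06,-0.4,0,0],[1,0.06,-0.55,0,0],[1,0.06,-0.7,0,0],[1,0.06,-0.85,0,0],[1,0.06,-0.95,0,0],[1,0.06,-1,0,0],[1,0.06,-1,0,0]]]'

```text
t: 11.75
tool_pos: [0.4944, 0.0572, 0.1988]
orientation: [-2.288, -2.152, 0.002]
force: [-0.4, 0.0, -0.6]
opening: 0.0175
gripper_force: 30.0
```

Call:
send_rows --plan '[[[1,0.03,-0.1,0,0],[1,0.06,-0.2,0,0],[1,0.06,-0.28,0,0],[1,0.06,-0.335,0,0],[1,0.06,-0.335,0,0],[1,0.06,-0.335,0,0],[1,0.06,-0.335,0,0],[1,0.06,-0.335,0,0]]]'

```text
t: 12.42
tool_pos: [0.5067, -0.0071, 0.1995]
orientation: [-2.285, -2.156, -0.0]
force: [-0.1, -0.2, -1.0]
opening: 0.0173
gripper_force: 30.0
```

```bash
python3 - <<'E'
from h import *
s=telemetry.read_state();g=s["tool_pos"];print(g,s["orientation"],s["opening"])
im,d,K,E=shot("wrist","w10");P=cloud(K,E,d)
print("eye pred px",proj(K,E,[.5071,-.0069,.033]),"point pred",proj(K,E,g+[0,0,-.12]))
w=P-g
m=(np.abs(w[...,0])<.02)&(w[...,1]>-.03)&(w[...,1]<.04)&(P[...,2]<.2)&(P[...,2]>.06); q=P[m]
for z in np.arange(.07,.18,.02):
    k=(abs(q[:,2]-z)<.01)
    if k.sum()>3: print(round(z,2),k.sum(),q[k].min(0).round(4),q[k].max(0).round(4))
u,v=map(int,proj(K,E,[.507,-.007,.033]))
cv2.imwrite("pics/w10z.png",cv2.resize(im[v-70:v+50,u-70:u+70],None,fx=5,fy=5,interpolation=cv2.INTER_CUBIC)); print(u-70,v-70)
E
```

```text
[ 0.50671879 -0.00706808  0.19953716] [-2.28450119e+00 -2.15590221e+00 -2.43436576e-04] 0.01733628057027752
eye pred px (np.float64(311.8732543326539), np.float64(226.3503973942071)) point pred (np.float64(311.12944276994597), np.float64(242.32135673143853))
0.09 77 [ 0.5017 -0.0051  0.0867] [ 0.5106 -0.0016  0.0998]
0.11 147 [ 0.5017 -0.0056  0.1001] [ 0.5111 -0.0017  0.1198]
0.13 192 [ 0.5018 -0.0057  0.1202] [ 0.5114 -0.0018  0.1399]
0.15 245 [ 0.5023 -0.0059  0.1402] [ 0.5119 -0.0018  0.1599]
0.17 329 [ 0.5023 -0.0061  0.16  ] [ 0.5121 -0.0018  0.1798]
241 156
```

View pics/w10z.png

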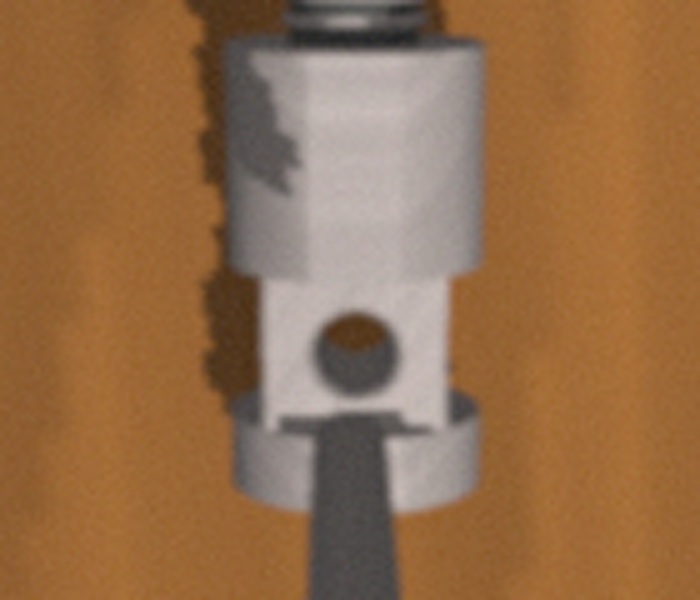

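The crop shows the eye at crop (357,354), which is px (312.0,226.4). That is within 0.2 px of the prediction from the first measurement, made at a different height. The rod needs +1 mm in x. I'll lower it into the eye.

Call:
send_rows --plan '[[[1,0.005,-0.001,-0.05,0],[1,0.005,-0.001,-0.1,0],[1,0.005,-0.001,-0.15,0],[1,0.005,-0.001,-0.18,0],[1,0.005,-0.001,-0.21,0],[1,0.005,-0.001,-0.24,0],[1,0.005,-0.001,-0.27,0],[1,0.005,-0.001,-0.3,0],[1,0.005,-0.001,-0.3,0],[1,0.005,-0.001,-0.3,0]]]'

```text
t: 13.3
tool_pos: [0.5076, -0.0084, 0.1393]
orientation: [-2.286, -2.155, 0.001]
force: [0.3, 0.4, -0.9]
opening: 0.0172
gripper_force: 30.0
```

```bash
python3 - <<'E'
from h import *
s=telemetry.read_state();print(s["tool_pos"],s["opening"],s["force"],s["wrist_torque"])
im,d,K,E=shot("wrist","w11");P=cloud(K,E,d);w=P-s["tool_pos"]
m=(np.abs(w[...,0])<.012)&(w[...,1]>-.03)&(w[...,1]<.02)&(P[...,2]<.2)&(P[...,2]>.042); q=P[m]
for z in np.arange(.05,.12,.01):
    k=(abs(q[:,2]-z)<.005)
    if k.sum()>3: print(round(z,2),k.sum(),q[k].min(0).round(4),q[k].max(0).round(4))
E
```

```text
[ 0.50758273 -0.00839139  0.13929093] 0.01717729550433949 [ 0.26935579  0.37301466 -0.87820466] [-0.08743143  0.04940124  0.0062142 ]
0.05 74 [ 0.5029 -0.0068  0.045 ] [ 0.5119 -0.003   0.0549]
0.06 86 [ 0.5025 -0.0073  0.0551] [ 0.5122 -0.003   0.0649]
0.07 94 [ 0.5028 -0.007   0.065 ] [ 0.5122 -0.0031  0.075 ]
0.08 106 [ 0.5031 -0.0073  0.0751] [ 0.5125 -0.003   0.0847]
0.09 125 [ 0.5033 -0.0071  0.085 ] [ 0.5125 -0.0032  0.0949]
0.1 144 [ 0.5032 -0.0075  0.095 ] [ 0.5128 -0.0031  0.105 ]
0.11 166 [ 0.5033 -0.0073  0.1051] [ 0.513  -0.0031  0.1149]
```

Call:
send_rows --plan '[[[1,0,0.003,-0.02,0],[1,0,0.003,-0.04,0],[1,0,0.003,-0.06,0],[1,0,0.003,-0.075,0],[1,0,0.003,-0.085,0],[1,0,0.003,-0.09,0],[1,0,0.003,-0.09,0],[1,0,0.003,-0.09,0]]]'

```text
t: 14.02
tool_pos: [0.5078, -0.0078, 0.1216]
orientation: [-2.286, -2.155, 0.0]
force: [0.6, 0.7, -0.1]
opening: 0.0173
gripper_force: 30.0
```

Call:
send_rows --plan '[[[1,0,0,-0.003,0],[1,0,0,-0.006,0],[1,0,0,-0.008,0],[1,0,0,-0.008,0]]]'

```text
t: 14.35
tool_pos: [0.5078, -0.0078, 0.12]
orientation: [-2.286, -2.155, 0.0]
force: [-0.7, -0.1, -1.1]
opening: 0.0173
gripper_force: 30.0
```

Call:
send_rows --plan '[[[1,0,0,-0.004,0],[1,0,0,-0.008,0],[1,0,0,-0.008,0]]]'

```text
t: 14.6
tool_pos: [0.5082, -0.0078, 0.1189]
orientation: [2.285, 2.154, 0.001]
force: [-0.2, -0.3, 3.3]
opening: 0.017
gripper_force: 30.0
```

Contact: the upward force on the tool is 3.3 N. I'll release gently and rise.

Call:
send_rows --plan '[[[0.55,0,0,0,0],[0.5,0,0,0,0],[0.4,0,0,0,0],[0.2,0,0,0,0],[0,0,0,0,0],[-0.2,0,0,0,0],[-0.2,0,0,0,0],[-0.2,0,0,0,0],[-0.2,0,0,0,0],[-0.2,0,0,0.1,0],[-0.2,0,0,0.2,0],[-0.2,0,0,0.35,0],[-0.2,0,0,0.5,0],[-0.2,0,0,0.65,0],[-0.2,0,0,0.65,0],[-0.2,0,0,0.65,0]]]' --force 5

```text
t: 15.93
tool_pos: [0.5092, -0.0079, 0.2509]
orientation: [2.283, 2.153, 0.005]
force: [-0.2, 0.0, -0.3]
opening: 0.0556
gripper_force: 0.0
```

```bash
python3 - <<'E'
from h import *
s=telemetry.read_state();g=s["tool_pos"];print(s["t"],g,s["opening"],s["force"])
for n in("scene","side","wrist"):
    im,d,K,E=shot(n,n+"12");P=cloud(K,E,d)
    m=(np.hypot(P[...,0]-.507,P[...,1]+.007)<.03)&(P[...,2]<.15)&(P[...,2]>.045); q=P[m]
    print(n,q[:,2].max() if len(q) else 0,[(q[abs(q[:,2]-z)<.01].mean(0).round(4).tolist()) for z in(.06,.08,.1,.12)])
a=load("scene12")[0][190:310,250:410];b=load("side12")[0][170:290,270:430]
cv2.imwrite("pics/m12.png",cv2.resize(np.hstack([a,b]),(800,300),interpolation=cv2.INTER_CUBIC))
E
```

```text
15.9333 [ 0.50918334 -0.00793955  0.25088694] 0.05559796281431646 [-0.20796115  0.02849856 -0.31255248]
scene 0.13164189821400563 [[0.5111, -0.0015, 0.06], [0.5114, -0.001, 0.0798], [0.5118, 0.0002, 0.1004], [0.5123, 0.0015, 0.1236]]
side 0.1300795899998235 [[0.504, -0.0081, 0.0598], [0.5047, -0.0069, 0.08], [0.505, -0.0063, 0.0999], [0.5052, -0.0066, 0.1226]]
wrist 0.1324722886014249 [[0.5082, -0.0011, 0.0595], [0.5085, -0.0, 0.0793], [nan, nan, nan], [0.5107, 0.0011, 0.1274]]<stdin>:6: RuntimeWarning: Mean of empty slice.
  ret = um.true_divide(
```

View pics/m12.png

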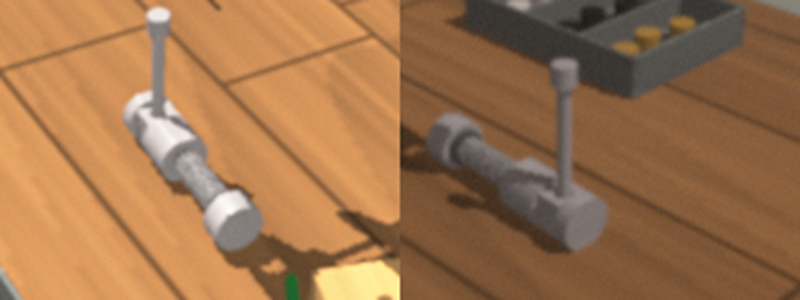

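Both crops show the tommy standing in the eye (scene crop (158,60), side crop (564,120)). Its top is at 0.130–0.132 m, so the point is on the bench, and the gripper is clear.

```bash
python3 -c "
from plant import order; print(order.close_job())"
```

```text
the job is handed in; nothing more can be done
None
```

I rolled the screw onto its flat with the eye upright, stood the tommy bar point-down through the eye on the bench, let go, and handed in at about 16 s; the look-alike green and yellow rods, standing in the first pictures, had fallen over by a later look, with no contact in the force readings I checked, and I left them lying.

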